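# Third end pin to the buff

## Task

Twist the yellow reset key on the green drive box clockwise to its stop and let go of it so that it springs back to rest. Then turn the black indexing knob on the buffing motor's base clockwise from its home stop, counting the clicks, to the third one, so that the third brass end pin faces the mop; do not run on to the fourth. Finish still gripping the knob in that third stop, and leave the red rocker switch and everything else on the bench alone.

Things in the scene. Friction and masses are not known exactly. Their poses are not given: they have to be found in the camera images.
- buffer: fixed grey base 280 x 220 x 35 mm, origin under its centre. At x +42 mm: blue motor (76 mm diameter, along y, y -105 to -20, axle 92 mm up) and its grey cloth mop (100 mm diameter, 22 mm thick, y 0, top 142 mm up). At x -75, y 0: dividing head, vertical axis, with the indexing knob. At x -95, y -83: red rocker, 55 mm up
- index_grip (a point): middle of the knob's black bar grip, on the vertical turning axis, 134 mm up. Bar: 54 mm long (point x, turns with the knob; at home 0.6 rad anticlockwise of the base's x), 14 mm wide (point y), from 118 to 150 mm up, white mark at +x. Below it a 70 mm steel disc, top 103 mm up, with four brass end pins sticking out to 64 mm from the axis, tops 100 mm up
- index (a joint): knob turn, rad, growing clockwise from above. 0 = home stop, where it starts; sprung clicks at 0.40, 0.80, 1.20, 1.60, end stop 1.95. The first to fourth pin face the mop at the first to fourth click. Detents pull it into the nearest click; about 0.15 N m takes it over one
- third_pin (a point): outer end of the third brass end pin (15 mm diameter head), 92 mm up and 64 mm from the knob axis; it faces the mop when the knob is in its third click
- drivebox: fixed green motor drive box 120 x 100 x 55 mm (x, y, z), origin under its centre on the bench; the yellow reset key stands in the middle of its top. It stands on either side of the buffing unit
- key_grip (a point): middle of the yellow bar grip of the reset key, on its vertical axis, 86 mm above the bench. The bar is 42 mm long (the point's x axis, turning with the key), 12 mm wide (the point's y axis) and 28 mm high: 71 to 99 mm above the bench; the box top is 55 mm up
- key (a joint): turn of the reset key, rad, growing clockwise seen from above: 0 at rest, hard stop at 1.05; a spring (0.03 N m at rest to 0.12 N m at the stop) turns it back to 0 when it is let go
- rocker (a joint): red rocker switch on the grey base, 36 x 20 mm: 0 is off, 0.3 is on; leave it off
- jar: green glass jar, 72 mm diameter, 80 mm high, with black ebony dowels standing out to 128 mm; loose; origin under its centre
- offcut: loose cedar headstock offcut 130 x 60 x 22 mm, origin on the underside
- pumice: loose round grey pumice stone 68 mm diameter, 28 mm high, origin under its centre
- endpin: loose polished brass end pin standing on its 20 mm head, 34 mm high, origin under its centre
- driver: loose screwdriver lying on the bench

How it is judged:
By the outcome, as a careful person would: the job done as asked, in the order asked, and still so for the second after the job is handed in, while the arm keeps its last pose, push and grip.
It also fails if it takes over 58 s, if anything falls off the work surface, if the arm or the gripper's body presses on something with over 40 N, if the wrist force passes 120 N, or if a joint passes its speed limit or range.

## Robot

A 6-joint arm with a two-finger parallel gripper is mounted at the origin on the work surface. World frame = base frame: x ahead of the robot, y to its left, z up, the work surface at z = 0. Lengths are in mm, angles in degrees, forces in N, time in s.
With the tool pointing down it reaches from about 350 to 850 mm from the base axis. Payload 8.1 kg.
Tool frame: the origin (TCP) lies midway between the tips of the shut fingers; the grasp point (between the pads) lies 19 mm behind it (hold_point_z is the distance from the TCP to the grasp point, in mm); z points along the fingers, y is the direction in which the jaws open and shut (so a half turn about z gives the same grasp; the last joint's range is limited). The gripper opens to 85 mm and grips with 20 to 120 N. Pads are 22 mm wide; open, the fingers measure 114 mm over their backs; the gripper's body (76 mm by 85 mm) begins 54 mm behind the grasp point. The pads swing forward as they close: fully open they stand 13 mm farther back than shut.
Start: joints at [61.971, 7.471, 85.268, -0, 87.261, -4.893], TCP at [235.729, 551.758, 200.192] pointing down, gripper open.
Joint ranges: [-169.43, 169.43], [-51.17, 129.36], [1.28, 143.12], [-76.62, 256.62], [0, 156.53], [-152.29, 152.29]. Speed limits (degrees/s): [136.94, 136.94, 159.86, 180, 180, 180].

## Interface

Orientations are given as [roll, pitch, yaw] about the fixed x, y, z axes, in that order (R = Rz(yaw) Ry(pitch) Rx(roll)).
In Python, from bench import sense, snapshot, camera_params, hand_in, hold_point_z gives the robot as it stands.
- The arm moves only by the tool servo_tool, never from a script. Its argument "motion" is a list of rows, each a list of 7 numbers: the finger opening in mm, from 0 to 85.4, then the shift along the tool's x, y, z in mm, then the turn, a rotation vector about the tool's x, y, z in rad. A call has 1 to 10 rows; each row shifts and turns the pose as measured when the row begins, along the tool's axes as they then stand; what a row does not reach is not made up. A row lasts 1/10 s, in which the tool goes at most 50 mm and 8.59 degrees, less where a joint would pass 70% of its speed; a pose out of reach is approached as far as the arm can. A call with a gripper value outside its range is refused whole. The fingers move at their own pace and stop on an object; "force" is the grip in N (left out, the last holds). Time passes only in rows, so rows that do not move let the fingers close. It gives the time, the measured TCP pose, the force and the opening at its end, in the units of the state.
- sense(): the state, without advancing time (a new reading comes with each control period).
- snapshot(name): name is "scene" or "top" or "wrist"; returns the picture (480x640x3 uint8, blue, green, red); there is no depth.
- camera_params(name): a dict with "fx", "fy", "cx", "cy" (pixels), "R" (3x3) and "t" (3): a world point X has camera coordinates R X + t; the wrist camera has in their place "tool_from_camera" (4x4, takes a point from camera to tool coordinates, whose origin is the TCP and whose axes are the flange's). Camera axes: x right, y down, z forward; pixel columns grow to the right and rows downward; lengths in mm; the calibration is good to about 2 mm. The wrist camera is an equidistant fisheye: a pixel r from the principal point sees the ray r / f radians off the axis. A picture is of the moment at which its call begins: read the wrist's pose just before it. camera_params takes no time and is no camera call.
- hand_in(): hands the job in, once; it reports no verdict.
The state is a dict: "time": time; "joint_pos": joint angles; "qd": joint speeds; "joint_efforts": joint torques, N m; "tool_pos": TCP position; "tcp_rot": TCP orientation; "ft_force": force on the tool from outside, world axes, zero at the start; "wrist_torque": the same for the moment, N m; "finger_gap": finger opening in mm.
Only numpy, scipy, OpenCV 4.12 (cv2) and the standard library are available. Lean on these libraries where they do the work, as an engineer would, in place of code of your own. Each camera call takes 0.05 s, during which the arm holds its last target. There are 200 camera calls.

## Working session

There is one attempt and no reset: what is moved stays moved. The work goes in short steps, Python scripts to look and compute and a tool call to move; the robot and the scene stay as the last step left them, time stands still between calls to the robot, and variables do not carry over. Pictures are saved under pics/ and viewed, about 8 in all and at most 12, crops included, and the job is handed in when it is done.

Besides the shell and the picture viewer there is one more tool, called by a JSON object that holds its "name" and its "arguments", one argument or row to a line. servo_tool: Moves the arm, as the interface text tells. Its arguments: {"type":"object","properties":{"motion":{"type":"array"},"force":{"type":"number"}},"required":["motion"]}

```bash
mkdir -p pics; ls; python3 - <<'E'
from bench import *
import cv2,numpy as np
print(sense()); print(hold_point_z)
for n in("scene","top","wrist"):
    im=snapshot(n); cv2.imwrite(f"pics/{n}0.png",im); print(n,camera_params(n))
E
```

```text
pics
{'time': 0.0, 'joint_pos': array([ 6.19715978e+01,  7.51430171e+00,  8.53297796e+01,  3.11057357e-04,
        8.72627839e+01, -4.89306297e+00]), 'qd': array([ 0.15355663,  0.01807676, -0.02093947, -0.02244491, -0.03945721,
        0.061971  ]), 'joint_efforts': array([-9.24827436e-04, -5.69384730e+01, -5.00561678e+01, -2.88409146e-04,
        1.41371108e-02, -4.62810931e-05]), 'tool_pos': array([235.42912905, 551.2105718 , 199.14811291]), 'tcp_rot': array([-1.79893551e+02, -9.42473965e-03,  1.56864637e+02]), 'ft_force': array([ 0.04485001, -0.10261107, -0.27022547]), 'wrist_torque': array([-0.03231227,  0.02528354, -0.02470925]), 'finger_gap': 85.26469260627782}
18.700000000000003
scene {'fx': 460.38421600058746, 'fy': 460.38421600058746, 'cx': 320.5888906644117, 'cy': 242.91010563327134, 'R': array([[-0.70067295,  0.71342205, -0.00929504],
       [ 0.56651163,  0.54837382, -0.61510221],
       [-0.43373032, -0.43625123, -0.78839259]]), 't': array([ 371.58418488, -237.70403548, 1294.22246952])}
top {'fx': 438.88217060453394, 'fy': 438.88217060453394, 'cx': 322.777859878664, 'cy': 239.96944477247925, 'R': array([[ 3.97172627e-04, -9.99999187e-01, -1.21175261e-03],
       [-9.95742557e-01, -2.83785665e-04, -9.21774393e-02],
       [ 9.21770205e-02,  1.24320399e-03, -9.95741860e-01]]), 't': array([  -7.05003465,  534.80656506, 1271.69138171])}
wrist {'fx': 371.64829954431775, 'fy': 371.64829954431775, 'cx': 321.7646625389873, 'cy': 244.08516262889898, 'tool_from_camera': array([[-2.37032704e-04, -9.54329561e-01, -2.98755807e-01,
         7.62095613e+01],
       [ 9.99999960e-01, -2.73160728e-04,  7.91705527e-05,
         7.40747872e-01],
       [-1.57163153e-04, -2.98755777e-01,  9.54329587e-01,
        -1.74053824e+02],
       [ 0.00000000e+00,  0.00000000e+00,  0.00000000e+00,
         1.00000000e+00]])}
```

View pics/top0.png

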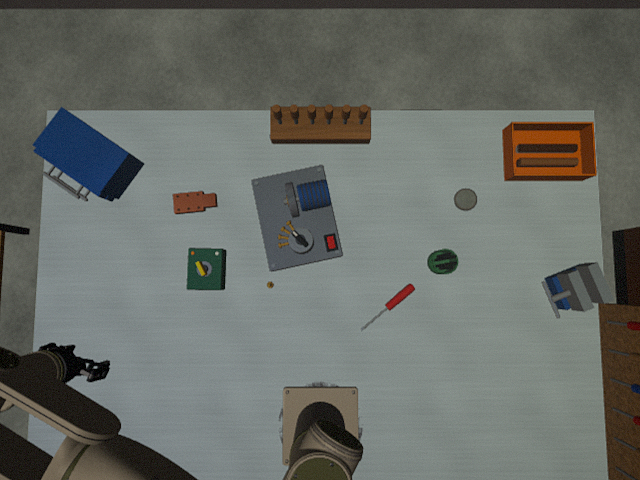

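View pics/scene0.png

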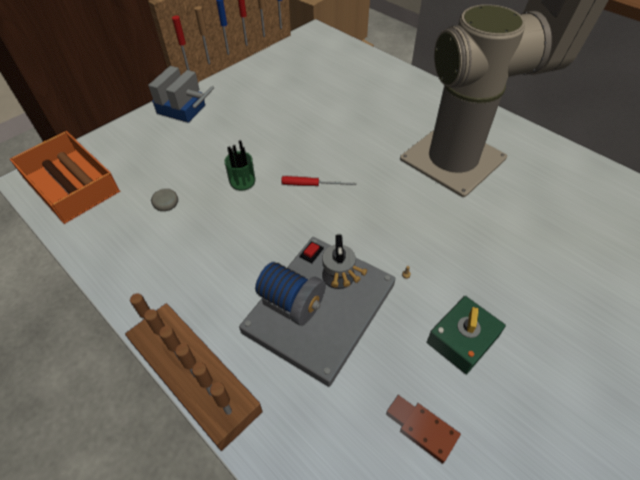

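The top view shows the drive box at about (206,269), the knob at (299,238), the rocker at (331,242) and the loose end pin at (270,285). I'll measure these now.

```bash
cat > h.py <<'E'
from bench import *
import cv2,numpy as np
from scipy.spatial.transform import Rotation as Ro
def ray(n,px,st=None,P=None):
    P=P or camera_params(n)
    px=np.asarray(px,float).reshape(-1,2)
    a=(px-[P["cx"],P["cy"]])/[P["fx"],P["fy"]]
    if n!="wrist":
        d=np.c_[a,np.ones(len(a))]@P["R"]; return -P["R"].T@P["t"],d
    th=np.linalg.norm(a,axis=1,keepdims=True)
    d=np.c_[a/np.maximum(th,1e-9)*np.sin(th),np.cos(th)]
    T=P["tool_from_camera"];st=st or sense();R=Ro.from_euler("xyz",st["tcp_rot"],degrees=True).as_matrix()
    return R@T[:3,3]+st["tool_pos"],d@(R@T[:3,:3]).T
def plane(n,px,z,st=None):
    o,d=ray(n,px,st); return (o+d*((z-o[2])/d[:,2])[:,None])[:,:2]
def mask(im,lo,hi,roi=None):
    m=cv2.inRange(cv2.cvtColor(im,cv2.COLOR_BGR2HSV),lo,hi)
    if roi: k=np.zeros_like(m);x0,y0,x1,y1=roi;k[y0:y1,x0:x1]=255;m&=k
    return m
def big(m): return max(cv2.findContours(m,cv2.RETR_EXTERNAL,cv2.CHAIN_APPROX_NONE)[0],key=cv2.contourArea)
def rect(pts):
    c,s,a=cv2.minAreaRect(pts.astype(np.float32)); return np.round(c,1),np.round(s,1),round(a,1)
E
python3 - <<'E'
from h import *
im=cv2.imread("pics/top0.png")
hsv=cv2.cvtColor(im,cv2.COLOR_BGR2HSV)
for p in[(206,252),(203,268),(270,230),(331,242),(318,195)]: print(p,hsv[p[1],p[0]])
g=big(mask(im,(50,60,20),(90,255,160),(170,235,240,305)))
print("box@55",rect(plane("top",g.reshape(-1,2),55)))
y=big(mask(im,(18,120,90),(38,255,255),(185,250,225,290))); 
print("key px",rect(y.reshape(-1,2).astype(float)),"w@99",rect(plane("top",y.reshape(-1,2),99)))
b=cv2.convexHull(big(mask(im,(0,0,40),(180,90,135),(240,155,350,280))))
print("base@35",rect(plane("top",b.reshape(-1,2),35)),rect(b.reshape(-1,2).astype(float)))
r=big(mask(im,(0,150,80),(8,255,255),(315,225,345,260))); print("rocker@55",rect(plane("top",r.reshape(-1,2),55)))
c1=cv2.resize(im[150:300,240:350],None,fx=4,fy=4,interpolation=cv2.INTER_CUBIC)
c2=cv2.resize(im[240:300,175:240],None,fx=5,fy=5,interpolation=cv2.INTER_CUBIC)
o=np.zeros((600,770,3),np.uint8);o[:,:440]=c1;o[:300,445:]=c2;cv2.imwrite("pics/crop1.png",o)
E
```

```text
(206, 252) [ 78 104  71]
(203, 268) [ 20 118  52]
(270, 230) [94 23 88]
(331, 242) [  1 202 140]
(318, 195) [109 177  92]
box@55 (array([449.5, 327.7]), array([108.3, 117.2]), 89.2)
key px (array([199.8, 268.1]), array([15.2,  4. ]), 63.4) w@99 (array([449.7, 333.5]), array([42.5, 11. ]), 27.8)
base@35 (array([602.7,  65.4]), array([291.1, 234.8]), 12.3) (array([298.3, 217. ]), array([97.6, 79.9]), 78.4)
rocker@55 (array([526.2, -29.2]), array([34.7, 20.2]), 0.0)
```

View pics/crop1.png

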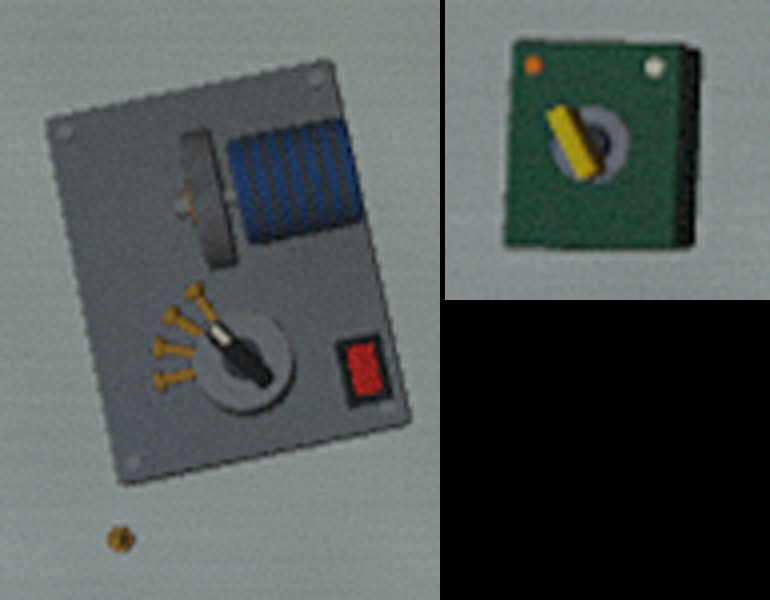

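{"name": "servo_tool", "arguments": {
  "motion": [
    [60,-15,-6,0,0,0,0],
    [60,-30,-12,0,0,0,0],
    [60,-30,-13,0,0,0,0],
    [60,-30,-13,0,0,0,0],
    [60,-30,-13,0,0,0,0],
    [60,-30,-13,0,0,0,0],
    [60,-30,-13,0,0,0,0],
    [60,-30,-12,0,0,0,0],
    [60,-30,-12,0,0,0,0],
    [60,-28,-12,0,0,0,0]
  ]
}}

```text
time: 1.15
tool_pos: [456.6, 317.1, 196.7]
tcp_rot: [-179.6, -0.0, 157.2]
ft_force: [0.0, 0.6, -0.2]
finger_gap: 60.1
```

{"name": "servo_tool", "arguments": {
  "motion": [
    [60,0,0,0,0,0,-0.1],
    [60,0,0,0,0,0,-0.14],
    [60,0,0,0,0,0,-0.14],
    [60,0,0,0,0,0,-0.14],
    [60,0,0,0,0,0,-0.14],
    [60,0,0,0,0,0,-0.14],
    [60,0,0,0,0,0,-0.1],
    [60,0,0,0,0,0,0]
  ]
}}

```text
time: 1.95
tool_pos: [461.4, 304.0, 194.4]
tcp_rot: [-179.6, -0.6, -149.9]
ft_force: [-0.5, 0.2, 0.3]
finger_gap: 59.9
```

```bash
cat >> h.py <<'E'
def delta(x,y,z,yaw,st=None):
    st=st or sense();R=Ro.from_euler("xyz",st["tcp_rot"],degrees=True)
    d=R.inv().apply(np.array([x,y,z])-st["tool_pos"]); rv=(R.inv()*Ro.from_euler("xyz",[180,0,yaw],degrees=True)).as_rotvec()
    print("delta tool",np.round(d,1),"rv",np.round(rv,3))
def show():
    s=sense();print({k:np.round(s[k],2) for k in("time","joint_pos","tool_pos","tcp_rot","ft_force","wrist_torque","finger_gap")})
E
python3 - <<'E'
from h import *
show();st=sense();im=snapshot("wrist");cv2.imwrite("pics/w1.png",im)
m=mask(im,(18,120,60),(38,255,255));y=big(m).reshape(-1,2)
print("px",rect(y.astype(float)),"@99",rect(plane("wrist",y,99,st)))
E
```

```text
{'time': np.float64(1.95), 'joint_pos': array([ 28.4 ,   0.92,  92.74,  -0.46,  86.89, -91.73]), 'tool_pos': array([461.38, 304.01, 194.43]), 'tcp_rot': array([-179.55,   -0.57, -149.85]), 'ft_force': array([-0.47,  0.24,  0.26]), 'wrist_torque': array([-0.04,  0.03,  0.01]), 'finger_gap': np.float64(59.89)}
px (array([361.8, 238. ]), array([18.2, 58.4]), 3.0) @99 (array([449.2, 331.6]), array([46. , 13.9]), 28.6)
```

View pics/w1.png

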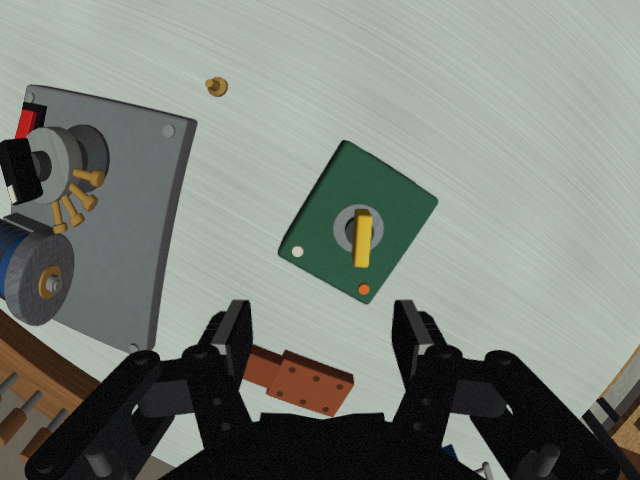

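The wrist view shows the key at (362,238), the box from (280,140) to (437,303), the knob at (22,170) and the jaws straddling the lower part of the picture. I'll refine the axis from the box's top face.

```bash
python3 - <<'E'
from h import *
st=sense();im=cv2.imread("pics/w1.png")
g=big(mask(im,(50,80,20),(90,255,255),(270,130,450,310)))
print("box@55",rect(plane("wrist",g.reshape(-1,2),55,st)))
im2=cv2.imread("pics/scene0.png")
y=big(mask(im2,(18,120,60),(38,255,255),(460,300,490,340))).reshape(-1,2)
# triangulate top-view and scene-view bar centroids
def cen(im,roi):
    M=cv2.moments(mask(im,(18,120,60),(38,255,255),roi),True);return M["m10"]/M["m00"],M["m01"]/M["m00"]
R=[]
for n,c in(("top",cen(cv2.imread("pics/top0.png"),(190,255,215,285))),("scene",cen(im2,(460,300,490,340))),("wrist",cen(im,(330,190,400,280)))):
    o,d=ray(n,c,st);d=d[0]/np.linalg.norm(d);R.append((np.eye(3)-np.outer(d,d),o));print(n,np.round(c,1))
A=sum(r[0] for r in R);b=sum(r[0]@r[1] for r in R);p=np.linalg.solve(A,b);print("bar point",p.round(1),[np.linalg.norm(r[0]@(p-r[1])).round(1) for r in R])
delta(449.5,330,150,-151.5)
E
```

```text
box@55 (array([450.3, 331.9]), array([ 99.9, 117.7]), 88.8)
top [200.  267.8]
scene [473.  319.1]
wrist [361.7 238. ]
bar point [451.  334.1  89.3] [np.float64(1.4), np.float64(1.0), np.float64(0.6)]
delta tool [-3.2 28.8 44.1] rv [-0.008 -0.01   0.025]
```

{"name": "servo_tool", "arguments": {
  "motion": [
    [60,-1,8,10,0,0,0.025],
    [60,-1,10,15,0,0,0],
    [60,-1,8,15,0,0,0],
    [60,0,4,4,0,0,0],
    [60,0,0,0,0,0,0],
    [60,0,0,0,0,0,0]
  ]
}}

```text
time: 2.6
tool_pos: [448.3, 331.2, 146.1]
tcp_rot: [-179.5, -0.7, -152.1]
ft_force: [0.5, 0.8, -0.9]
finger_gap: 60.1
```

```bash
python3 - <<'E'
from h import *
show();delta(450,332,150,-151.5)
st=sense();im=snapshot("wrist");cv2.imwrite("pics/w2.png",im)
y=big(mask(im,(18,120,60),(38,255,255),(250,150,450,350))).reshape(-1,2)
print("px",rect(y.astype(float)),"@99",rect(plane("wrist",y,99,st)))
g=big(mask(im,(50,80,20),(90,255,255)))
print("box@55",rect(plane("wrist",g.reshape(-1,2),55,st)))
E
```

```text
{'time': np.float64(2.6), 'joint_pos': array([ 31.53,   3.49,  95.2 ,  -0.48,  82.01, -86.35]), 'tool_pos': array([448.34, 331.22, 146.13]), 'tcp_rot': array([-179.48,   -0.67, -152.06]), 'ft_force': array([ 0.52,  0.8 , -0.87]), 'wrist_torque': array([-0.01, -0.01, -0.01]), 'finger_gap': np.float64(60.08)}
delta tool [-1.8 -0.1 -3.9] rv [-0.009 -0.012 -0.01 ]
px (array([323.5, 254. ]), array([70., 19.]), 90.0) @99 (array([448.1, 332.3]), array([46.6, 12. ]), 27.6)
box@55 (array([449.5, 333.2]), array([ 97.9, 118.8]), 89.0)
```

{"name": "servo_tool", "arguments": {
  "motion": [
    [60,-1,-1,8,-0.009,-0.012,-0.006],
    [50,0,0,15,0,0,0],
    [40,0,0,18,0,0,0],
    [40,0,0,18,0,0,0],
    [40,0,0,12,0,0,0],
    [40,0,0,4,0,0,0],
    [40,0,0,0,0,0,0]
  ]
}}

```text
time: 3.35
tool_pos: [451.4, 329.7, 66.7]
tcp_rot: [179.9, 0.3, -151.8]
ft_force: [0.0, 0.5, -0.8]
finger_gap: 40.0
```

```bash
python3 - <<'E'
from h import *
show();delta(449.5,332.5,68,-152)
E
```

```text
{'time': np.float64(3.35), 'joint_pos': array([ 3.0860e+01,  6.8600e+00,  1.0028e+02,  4.0000e-02,  7.2580e+01,
       -8.7350e+01]), 'tool_pos': array([451.41, 329.72,  66.66]), 'tcp_rot': array([ 179.95,    0.27, -151.8 ]), 'ft_force': array([ 0.03,  0.48, -0.82]), 'wrist_torque': array([0.01, 0.01, 0.04]), 'finger_gap': np.float64(39.99)}
delta tool [ 0.4  3.4 -1.3] rv [0.001 0.005 0.004]
```

{"name": "servo_tool", "arguments": {
  "motion": [
    [40,0,3,-1,0,0,0],
    [25,0,0.5,0,0,0,0],
    [5,0,0,0,0,0,0],
    [5,0,0,0,0,0,0],
    [5,0,0,0,0,0,0],
    [5,0,0,0,0,0,0],
    [5,0,0,0,0,0,0]
  ],
  "force": 40
}}

```text
time: 4.05
tool_pos: [451.7, 334.5, 71.3]
tcp_rot: [179.9, 0.6, -151.8]
ft_force: [0.2, -0.2, -0.3]
finger_gap: 4.7
```

```bash
python3 - <<'E'
from h import *
show()
E
```

```text
{'time': np.float64(4.05), 'joint_pos': array([ 3.127e+01,  6.700e+00,  9.994e+01,  4.000e-02,  7.277e+01,
       -8.696e+01]), 'tool_pos': array([451.75, 334.53,  71.34]), 'tcp_rot': array([ 179.93,    0.59, -151.79]), 'ft_force': array([ 0.15, -0.22, -0.27]), 'wrist_torque': array([-0.  ,  0.02, -0.02]), 'finger_gap': np.float64(4.7)}
```

The jaws shut to 4.7 mm, so they missed the 12 mm bar. I'll take a picture.

```bash
python3 - <<'E'
from h import *
a=snapshot("wrist")[150:420,180:460];b=snapshot("scene")[240:390,400:550]
o=np.zeros((600,800,3),np.uint8);a=cv2.resize(a,(415,400));b=cv2.resize(b,(380,380),interpolation=cv2.INTER_CUBIC)
o[:400,:415]=a;o[:380,420:]=b;cv2.imwrite("pics/c3.png",o)
E
```

```text
(no output)
```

View pics/c3.png

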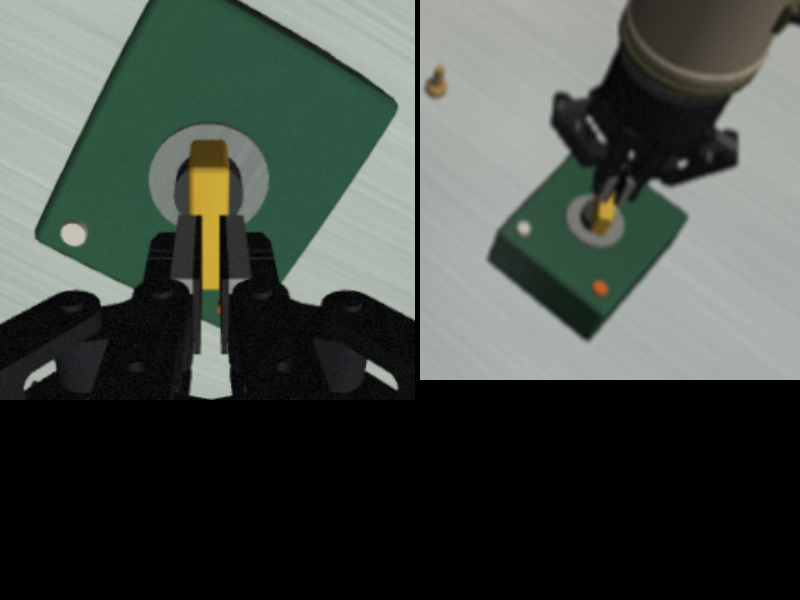

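The picture shows the bar still free under the closed pads. In the scene crop the tips end around the bar's top, about (610,195). The visible tips seem higher than the reported TCP, so I'll check from the pixels before going down.

{"name": "servo_tool", "arguments": {
  "motion": [
    [20,1,0,0,0,0,0],
    [40,1,0,0,0,0,0],
    [40,1,0,0,0,0,0],
    [40,0,0,0,0,0,0]
  ]
}}

```text
time: 4.55
tool_pos: [448.6, 332.8, 70.9]
tcp_rot: [179.9, 0.6, -151.8]
ft_force: [0.4, 0.1, 0.6]
finger_gap: 40.1
```

```bash
python3 - <<'E'
from h import *
show();st=sense();P=camera_params("wrist")
w=snapshot("wrist");s=snapshot("scene");cv2.imwrite("pics/w4.png",w);cv2.imwrite("pics/s4.png",s)
T=np.linalg.inv(P["tool_from_camera"])
def pw(p):
    c=T[:3,:3]@p+T[:3,3];r=np.hypot(c[0],c[1]);th=np.arctan2(r,c[2]);return np.array([P["cx"],P["cy"]])+P["fx"]*th*c[:2]/r
S=camera_params("scene");R=Ro.from_euler("xyz",st["tcp_rot"],degrees=True)
def ps(p):
    c=S["R"]@(R.apply(p)+st["tool_pos"])+S["t"];return np.array([S["cx"],S["cy"]])+S["fx"]*c[:2]/c[2]
for z,col in((-6,(0,0,255)),(-36,(255,255,0))):
  for y in(-20,20):
    for x in(-11,11):
      for im,f in((w,pw),(s,ps)):
        cv2.drawMarker(im,tuple(int(v) for v in np.round(f(np.array([x,y,z])))),col,cv2.MARKER_CROSS,5,1)
o=np.zeros((600,800,3),np.uint8);o[:480,:400]=cv2.resize(w[180:420,220:420],(400,480));o[:600,400:]=cv2.resize(s[235:385,420:520],(400,600),interpolation=cv2.INTER_CUBIC);cv2.imwrite("pics/c4.png",o)
E
```

```text
{'time': np.float64(4.55), 'joint_pos': array([ 3.1280e+01,  6.2300e+00,  1.0049e+02,  4.0000e-02,  7.2730e+01,
       -8.6940e+01]), 'tool_pos': array([448.61, 332.78,  70.93]), 'tcp_rot': array([ 179.93,    0.55, -151.79]), 'ft_force': array([0.42, 0.14, 0.58]), 'wrist_torque': array([-0.01, -0.03, -0.01]), 'finger_gap': np.float64(40.1)}
```

View pics/c4.png

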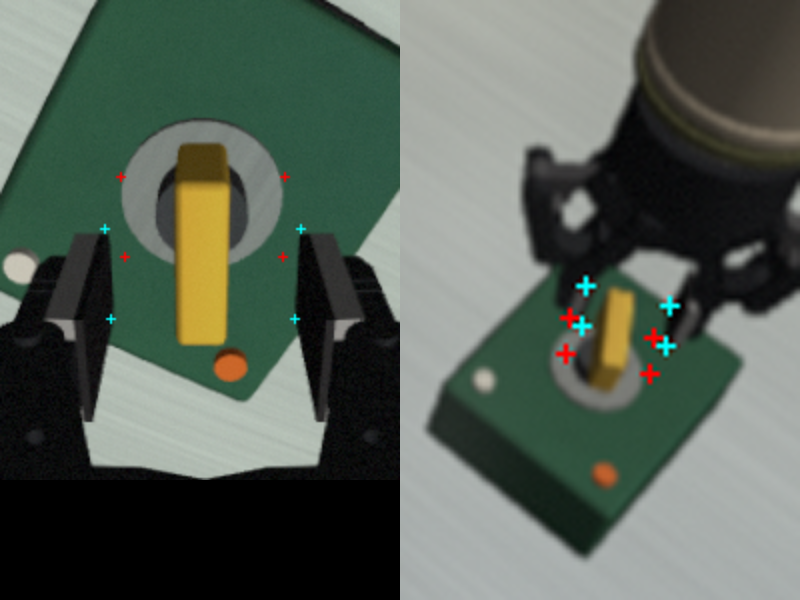

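Both views put the real tips, at about (105,235) and (300,235) in the left crop, on the cyan marks 36 mm behind the reported TCP. The red marks at -6 mm don't fit. The fingers therefore stop about 30 mm short of the stated TCP. I'll test this with a small descent that is safe under either reading: lower 13 mm and close.

{"name": "servo_tool", "arguments": {
  "motion": [
    [40,0,0,6,0,0,0],
    [40,0,0,6,0,0,0],
    [25,0,0,0,0,0,0],
    [5,0,0,0,0,0,0],
    [5,0,0,0,0,0,0],
    [5,0,0,0,0,0,0]
  ],
  "force": 25
}}

```text
time: 5.25
tool_pos: [449.0, 332.3, 57.7]
tcp_rot: [180.0, 0.5, -151.8]
ft_force: [0.3, -0.1, -0.1]
finger_gap: 11.0
```

The gap now stops at 11 mm, on the bar's top edge, which confirms the offset. I'll reopen, go 15 mm deeper and grip properly.

{"name": "servo_tool", "arguments": {
  "motion": [
    [30,0,0,0,0,0,0],
    [35,0,0,0,0,0,0],
    [35,0,0,6,0,0,0],
    [35,0,0,6,0,0,0],
    [35,0,0,3,0,0,0],
    [35,0,0,0,0,0,0]
  ]
}}

```text
time: 5.85
tool_pos: [448.7, 332.9, 41.0]
tcp_rot: [179.9, 0.5, -151.8]
ft_force: [0.5, 0.4, 0.5]
finger_gap: 34.9
```

{"name": "servo_tool", "arguments": {
  "motion": [
    [20,0,0,0,0,0,0],
    [5,0,0,0,0,0,0],
    [5,0,0,0,0,0,0],
    [5,0,0,0,0,0,0],
    [5,0,0,0,0,0,0]
  ],
  "force": 50
}}

```text
time: 6.35
tool_pos: [448.8, 332.2, 40.9]
tcp_rot: [180.0, 0.5, -151.8]
ft_force: [-0.3, -1.0, -1.5]
finger_gap: 11.0
```

```bash
python3 - <<'E'
from h import *
show()
E
```

```text
{'time': np.float64(6.35), 'joint_pos': array([ 31.25,   8.32, 101.61,  -0.  ,  69.59, -86.93]), 'tool_pos': array([448.8 , 332.21,  40.88]), 'tcp_rot': array([ 179.97,    0.48, -151.83]), 'ft_force': array([-0.32, -1.03, -1.54]), 'wrist_torque': array([-0.04,  0.03, -0.11]), 'finger_gap': np.float64(10.97)}
```

{"name": "servo_tool", "arguments": {
  "motion": [
    [5,0,0,0,0,0,0.08],
    [5,0,0,0,0,0,0.1],
    [5,0,0,0,0,0,0.1],
    [5,0,0,0,0,0,0.1],
    [5,0,0,0,0,0,0.1],
    [5,0,0,0,0,0,0.1],
    [5,0,0,0,0,0,0.1],
    [5,0,0,0,0,0,0.08]
  ]
}}

```text
time: 7.15
tool_pos: [448.7, 334.0, 40.9]
tcp_rot: [179.5, 0.3, 163.1]
ft_force: [0.1, 0.8, -1.6]
finger_gap: 11.4
```

```bash
python3 - <<'E'
from h import *
show()
E
```

```text
{'time': np.float64(7.15), 'joint_pos': array([ 3.135e+01,  8.330e+00,  1.016e+02,  9.000e-02,  6.946e+01,
       -4.179e+01]), 'tool_pos': array([448.73, 333.97,  40.87]), 'tcp_rot': array([179.49,   0.35, 163.11]), 'ft_force': array([ 0.14,  0.84, -1.62]), 'wrist_torque': array([-0.08, -0.2 ,  0.06]), 'finger_gap': np.float64(11.38)}
```

{"name": "servo_tool", "arguments": {
  "motion": [
    [5,0,0,0,0,0,0.07],
    [5,0,0,0,0,0,0.07],
    [5,0,0,0,0,0,0.06],
    [5,0,0,0,0,0,0.03],
    [5,0,0,0,0,0,0.03]
  ]
}}

```text
time: 7.65
tool_pos: [449.1, 334.5, 40.9]
tcp_rot: [179.4, 0.3, 147.6]
ft_force: [1.1, 0.9, -0.9]
finger_gap: 11.0
```

```bash
python3 - <<'E'
from h import *
show()
E
```

```text
{'time': np.float64(7.65), 'joint_pos': array([ 3.1400e+01,  8.3500e+00,  1.0158e+02,  5.0000e-02,  6.9390e+01,
       -2.6190e+01]), 'tool_pos': array([449.08, 334.54,  40.91]), 'tcp_rot': array([179.36,   0.26, 147.57]), 'ft_force': array([ 1.14,  0.94, -0.92]), 'wrist_torque': array([-0.2 , -0.09,  0.08]), 'finger_gap': np.float64(11.04)}
```

{"name": "servo_tool", "arguments": {
  "motion": [
    [5,0,0,0,0,0,0.04],
    [5,0,0,0,0,0,0.04],
    [5,0,0,0,0,0,0.03]
  ]
}}

```text
time: 7.95
tool_pos: [449.2, 334.6, 41.0]
tcp_rot: [179.3, 0.3, 141.3]
ft_force: [0.5, -0.0, -0.5]
finger_gap: 11.4
```

```bash
python3 - <<'E'
from h import *
show()
im=snapshot("wrist");cv2.imwrite("pics/c5.png",cv2.resize(im[180:420,220:420],(400,480)))
E
```

```text
{'time': np.float64(7.95), 'joint_pos': array([ 3.1470e+01,  8.3500e+00,  1.0157e+02, -5.0000e-02,  6.9370e+01,
       -1.9820e+01]), 'tool_pos': array([449.18, 334.61,  40.96]), 'tcp_rot': array([179.35,   0.28, 141.3 ]), 'ft_force': array([ 0.51, -0.02, -0.49]), 'wrist_torque': array([-0.29, -0.1 ,  1.74]), 'finger_gap': np.float64(11.36)}
```

View pics/c5.png

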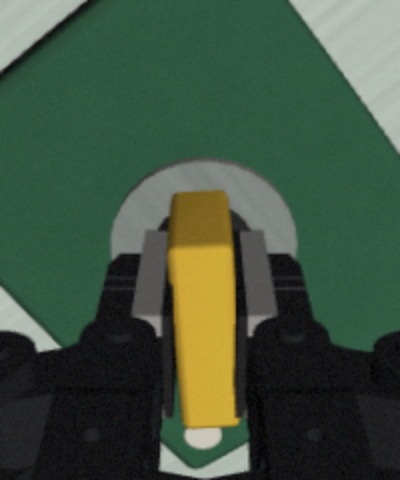

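The torque jumped to 1.7 N m, so the key is at its hard stop, and the picture shows the bar well within the pads. I'll release it.

{"name": "servo_tool", "arguments": {
  "motion": [
    [80,0,0,0,0,0,0],
    [80,0,0,0,0,0,0],
    [80,0,0,0,0,0,0],
    [80,0,0,0,0,0,0],
    [80,0,0,0,0,0,0],
    [80,0,0,0,0,0,0]
  ]
}}

```text
time: 8.6
tool_pos: [449.7, 334.9, 41.5]
tcp_rot: [179.3, 0.3, 141.3]
ft_force: [0.5, -0.6, 0.5]
finger_gap: 80.1
```

{"name": "servo_tool", "arguments": {
  "motion": [
    [80,0,0,-10,0,0,0],
    [80,0,0,-25,0,0,0],
    [80,0,0,-30,0,0,0],
    [80,0,0,-30,0,0,0],
    [80,0,0,-30,0,0,0],
    [80,0,0,-25,0,0,0],
    [60,0,0,0,0,0,0]
  ]
}}

```text
time: 9.3
tool_pos: [447.1, 333.6, 200.9]
tcp_rot: [179.3, 0.3, 141.3]
ft_force: [1.0, 0.1, 0.8]
finger_gap: 67.4
```

```bash
python3 - <<'E'
from h import *
show();st=sense();im=snapshot("wrist");cv2.imwrite("pics/w6.png",im);cv2.imwrite("pics/t6.png",snapshot("top"))
y=big(mask(im,(18,120,60),(38,255,255),(200,100,500,400))).reshape(-1,2)
print("key @99",rect(plane("wrist",y,99,st)))
# knob axis from base rect nominal
a=np.radians(12);c=np.array([602.7,65.4])+75*np.array([-np.cos(a),-np.sin(a)]);print(c)
delta(460,60,195,-134)
E
```

```text
{'time': np.float64(9.3), 'joint_pos': array([ 31.46,   0.1 ,  92.89,  -0.  ,  86.22, -19.82]), 'tool_pos': array([447.14, 333.57, 200.94]), 'tcp_rot': array([179.26,   0.27, 141.27]), 'ft_force': array([0.99, 0.13, 0.8 ]), 'wrist_torque': array([ 0.02, -0.04,  0.01]), 'finger_gap': np.float64(67.35)}
key @99 (array([449. , 336.1]), array([42.7, 17.2]), 27.4)
[529.33892994  49.80662319]
delta tool [-181.8 -203.7    0.7] rv [ 0.004  0.008 -1.479]
```

The key reads 27.4°, so it is back at its rest angle of about 28°. Next is the knob.

{"name": "servo_tool", "arguments": {
  "motion": [
    [50,-13,-9,-8,0,0,0],
    [50,-25,-18,-8,0,0,0],
    [50,-26,-18,-8,0,0,0],
    [50,-26,-18,0,0,0,0],
    [50,-26,-18,0,0,0,0],
    [50,-26,-18,0,0,0,0],
    [50,-26,-18,0,0,0,0],
    [50,-26,-18,0,0,0,0],
    [50,-25,-18,0,0,0,0],
    [50,-18,-13,0,0,0,0]
  ]
}}

```text
time: 10.4
tool_pos: [521.0, 37.6, 208.8]
tcp_rot: [-179.3, -0.6, 141.5]
ft_force: [0.3, 0.6, 0.1]
finger_gap: 49.9
```

{"name": "servo_tool", "arguments": {
  "motion": [
    [50,0,0,0,0,0,-0.08],
    [50,0,0,0,0,0,-0.14],
    [50,0,0,0,0,0,-0.14],
    [50,0,0,0,0,0,-0.14],
    [50,0,0,0,0,0,-0.14],
    [50,0,0,0,0,0,-0.14],
    [50,0,0,0,0,0,-0.14],
    [50,0,0,0,0,0,-0.14],
    [50,0,0,0,0,0,-0.14],
    [50,0,0,0,0,0,-0.14]
  ]
}}

```text
time: 11.4
tool_pos: [510.8, 23.9, 195.1]
tcp_rot: [178.7, -2.1, -139.3]
ft_force: [0.6, -0.5, 0.1]
finger_gap: 50.0
```

```bash
python3 - <<'E'
from h import *
show();delta(529,50,215,-134)
st=sense();im=snapshot("wrist");cv2.imwrite("pics/w7.png",im)
E
```

```text
{'time': np.float64(11.4), 'joint_pos': array([  -2.71,   -3.53,   97.09,   -0.45,   88.86, -133.36]), 'tool_pos': array([510.78,  23.95, 195.12]), 'tcp_rot': array([ 178.66,   -2.07, -139.31]), 'ft_force': array([ 0.61, -0.54,  0.09]), 'wrist_torque': array([ 0.01, -0.11, -0.01]), 'finger_gap': np.float64(50.03)}
delta tool [-30.1   8.4 -20.8] rv [ 0.025 -0.035 -0.093]
```

View pics/w7.png

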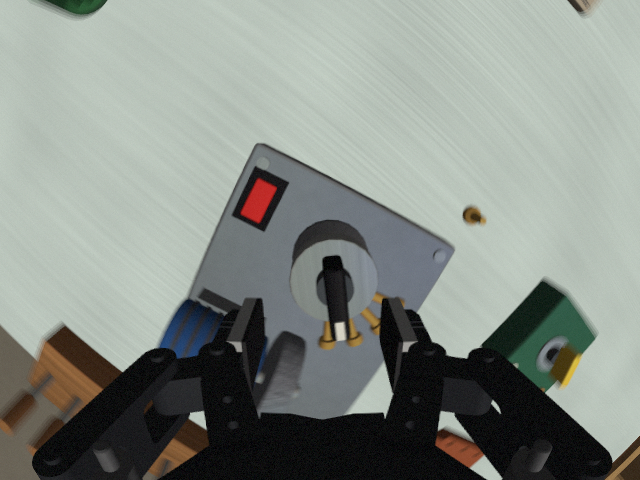

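The wrist view shows the knob bar from (334,262) to (340,340) with its white mark at the far end. The disc is centred near (334,278) and the rocker is at (260,200). I'll fit the disc, bar and base corners.

```bash
python3 - <<'E'
from h import *
st=dict(sense());im=cv2.imread("pics/w7.png")
st["tool_pos"]=np.array([510.78,23.95,195.12]);st["tcp_rot"]=np.array([178.66,-2.07,-139.31])
hsv=cv2.cvtColor(im,cv2.COLOR_BGR2HSV)
print([hsv[p[1],p[0]] for p in((300,285),(365,275),(335,300),(310,240),(250,260),(338,332))])
rk=big(mask(im,(0,150,60),(8,255,255),(230,160,300,240))).reshape(-1,2);print("rocker@55",rect(plane("wrist",rk,55,st)))
c=plane("wrist",[(258,143),(455,246)],35,st);e=c[1]-c[0];print("edge",np.linalg.norm(e),"base yaw",np.degrees(np.arctan2(e[1],e[0]))-90)
u=e/np.linalg.norm(e);x=np.array([u[1],-u[0]]);print("knob from edge",c.mean(0)+x*65)
w=cv2.inRange(hsv,(0,0,120),(180,60,255));k=np.zeros_like(w);k[320:345,325:352]=255
wp=big(w&k).reshape(-1,2);print("white px",rect(wp.astype(float)),"@150",plane("wrist",wp,150,st).mean(0))
dk=mask(im,(0,0,0),(180,255,40),(318,250,352,345));p=np.argwhere(dk)[:,::-1]
b=plane("wrist",[(333,268),(338,340)],150,st);print("bar ends",b,np.degrees(np.arctan2(*(b[1]-b[0])[::-1])),np.linalg.norm(b[1]-b[0]))
lg=mask(im,(0,0,85),(180,60,200),(285,225,380,325));cv2.imwrite("pics/w7m.png",lg)
ds=plane("wrist",[(290,278),(377,278),(333,239),(335,320)],103,st);print("disc extremes",ds,ds[:2].mean(0))
cv2.imwrite("pics/c7.png",cv2.resize(im[220:350,270:410],None,fx=4,fy=4,interpolation=cv2.INTER_CUBIC))
E
```

```text
[array([ 77,  13, 134], dtype=uint8), array([105,  21, 146], dtype=uint8), array([159,  60,  30], dtype=uint8), array([30, 17, 44], dtype=uint8), array([ 98,  17, 120], dtype=uint8), array([ 26,  24, 212], dtype=uint8)]
rocker@55 (array([527.8, -29.6]), array([36.8, 20.1]), 12.4)
edge 213.36562806699663 base yaw 13.417723965783694
knob from edge [529.61860111  55.54631449]
white px (array([340., 333.]), array([22., 10.]), 90.0) @150 [543.42291318  69.68805677]
bar ends [[510.80062727  34.95009949]
 [547.9351469   72.08732879]] 45.00209033658241 52.51805735595787
disc extremes [[549.00176875  27.53413857]
 [505.52174505  79.35587942]
 [504.12861364  32.42525286]
 [553.89727688  78.13467286]] [527.2617569   53.44500899]
```

View pics/c7.png

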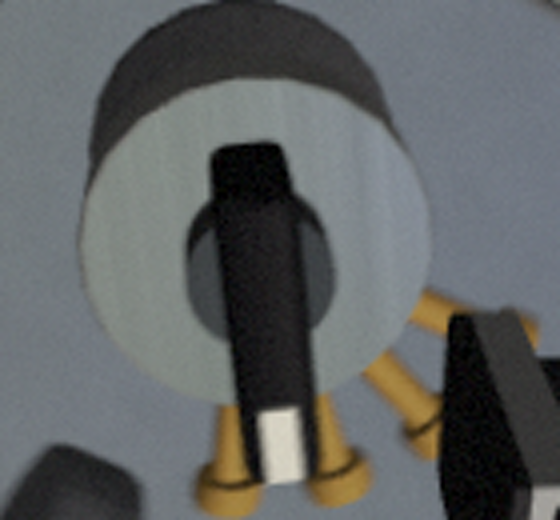

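```bash
python3 - <<'E'
from h import *
delta(529,54.3,165,-134)
E
```

```text
delta tool [-34.9  10.1  28.9] rv [ 0.025 -0.035 -0.084]
```

{"name": "servo_tool", "arguments": {
  "motion": [
    [40,-8,2,5,0.025,-0.035,-0.04],
    [40,-12,3,10,0,0,-0.04],
    [40,-10,3,10,0,0,0],
    [40,-5,2,4,0,0,0],
    [40,0,0,0,0,0,0],
    [40,0,0,0,0,0,0]
  ]
}}

```text
time: 12.05
tool_pos: [526.6, 55.1, 159.4]
tcp_rot: [179.7, -0.5, -134.7]
ft_force: [-0.0, -0.8, 0.4]
finger_gap: 39.9
```

```bash
python3 - <<'E'
from h import *
show();delta(529,54.3,165,-134);delta(529,54.3,88,-134)
st=sense();im=snapshot("wrist");cv2.imwrite("pics/w8.png",im)
hsv=cv2.cvtColor(im,cv2.COLOR_BGR2HSV)
m=cv2.inRange(hsv,(0,0,85),(180,60,255));
d=mask(im,(0,0,0),(180,255,50))
n,l,s,c=cv2.connectedComponentsWithStats(d)
for i in range(1,n):
    if s[i][4]>150: print(s[i],c[i].round())
E
```

```text
{'time': np.float64(12.05), 'joint_pos': array([ 5.0000e-01, -1.5800e+00,  9.8920e+01, -1.0000e-01,  8.3210e+01,
       -1.3478e+02]), 'tool_pos': array([526.62,  55.07, 159.43]), 'tcp_rot': array([ 179.69,   -0.46, -134.71]), 'ft_force': array([-0.01, -0.83,  0.4 ]), 'wrist_torque': array([-0.01,  0.  , -0.02]), 'finger_gap': np.float64(39.94)}
delta tool [-1.1 -2.2 -5.6] rv [ 0.005 -0.008 -0.012]
delta tool [-1.7 -2.6 71.4] rv [ 0.005 -0.008 -0.012]
[ 212  118   67   74 1323] [246. 153.]
[278 187  35  29 234] [295. 198.]
[ 297  220   42  102 2290] [317. 264.]
[165 252  74  51 912] [202. 277.]
[   40   261   564   219 55873] [332. 412.]
[546 356  19  21 173] [554. 364.]
```

{"name": "servo_tool", "arguments": {
  "motion": [
    [40,-1,-1,8,0.005,-0.008,-0.012],
    [40,-1,-1,15,0,0,0],
    [40,0,-0.5,16,0,0,0],
    [40,0,0,14,0,0,0],
    [40,0,0,8,0,0,0],
    [40,0,0,2,0,0,0],
    [40,0,0,0,0,0,0]
  ]
}}

```text
time: 12.8
tool_pos: [529.9, 53.7, 91.3]
tcp_rot: [-180.0, 0.1, -134.1]
ft_force: [-0.6, -0.3, 0.3]
finger_gap: 40.0
```

```bash
python3 - <<'E'
from h import *
show();delta(529,54.3,88,-134)
im=snapshot("wrist");cv2.imwrite("pics/c9.png",cv2.resize(im[180:400,220:440],(500,500)))
E
```

```text
{'time': np.float64(12.8), 'joint_pos': array([ 2.5000e-01,  1.5600e+00,  1.0313e+02,  2.0000e-02,  7.5250e+01,
       -1.3568e+02]), 'tool_pos': array([529.89,  53.69,  91.26]), 'tcp_rot': array([-1.7997e+02,  6.0000e-02, -1.3407e+02]), 'ft_force': array([-0.59, -0.27,  0.3 ]), 'wrist_torque': array([ 0.02,  0.01, -0.  ]), 'finger_gap': np.float64(40.04)}
delta tool [0.2 1.1 3.3] rv [-0.     0.001 -0.001]
```

View pics/c9.png

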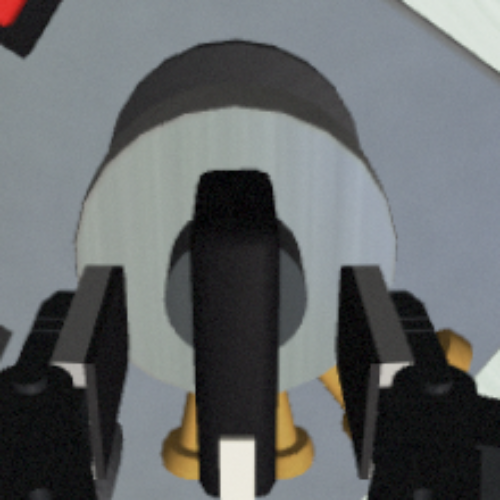

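The bar runs parallel, midway between the pads, at crop columns 195–275 with the pads at 127 and 338. Closing now.

{"name": "servo_tool", "arguments": {
  "motion": [
    [40,0,0.5,2,0,0,0],
    [25,0,0,0,0,0,0],
    [5,0,0,0,0,0,0],
    [5,0,0,0,0,0,0],
    [5,0,0,0,0,0,0],
    [5,0,0,0,0,0,0],
    [5,0,0,0,0,0,0]
  ],
  "force": 70
}}

```text
time: 13.55
tool_pos: [530.3, 54.9, 91.4]
tcp_rot: [-179.9, 0.2, -134.0]
ft_force: [-0.5, 0.5, -1.2]
finger_gap: 13.0
```

```bash
python3 - <<'E'
from h import *
show()
E
```

```text
{'time': np.float64(13.55), 'joint_pos': array([ 3.4000e-01,  1.5000e+00,  1.0318e+02,  8.0000e-02,  7.5150e+01,
       -1.3564e+02]), 'tool_pos': array([530.26,  54.89,  91.37]), 'tcp_rot': array([-179.93,    0.18, -134.04]), 'ft_force': array([-0.48,  0.45, -1.21]), 'wrist_torque': array([-0.02,  0.03,  0.03]), 'finger_gap': np.float64(13.01)}
```

{"name": "servo_tool", "arguments": {
  "motion": [
    [5,0,0,0,0,0,0.06],
    [5,0,0,0,0,0,0.08],
    [5,0,0,0,0,0,0.08],
    [5,0,0,0,0,0,0.08],
    [5,0,0,0,0,0,0.06],
    [5,0,0,0,0,0,0.02],
    [5,0,0,0,0,0,0]
  ]
}}

```text
time: 14.25
tool_pos: [530.3, 54.7, 91.4]
tcp_rot: [-180.0, 0.2, -156.6]
ft_force: [-0.7, 0.1, -1.7]
finger_gap: 12.6
```

```bash
python3 - <<'E'
from h import *
show()
E
```

```text
{'time': np.float64(14.25), 'joint_pos': array([ 3.4000e-01,  1.5000e+00,  1.0318e+02,  6.0000e-02,  7.5150e+01,
       -1.1307e+02]), 'tool_pos': array([530.29,  54.75,  91.35]), 'tcp_rot': array([-179.99,    0.18, -156.6 ]), 'ft_force': array([-0.71,  0.06, -1.73]), 'wrist_torque': array([-0.11,  0.07, -0.07]), 'finger_gap': np.float64(12.55)}
```

{"name": "servo_tool", "arguments": {
  "motion": [
    [5,0,0,0,0,0,0.06],
    [5,0,0,0,0,0,0.08],
    [5,0,0,0,0,0,0.08],
    [5,0,0,0,0,0,0.08],
    [5,0,0,0,0,0,0.06],
    [5,0,0,0,0,0,0.03],
    [5,0,0,0,0,0,0]
  ]
}}

```text
time: 14.95
tool_pos: [530.3, 54.6, 91.4]
tcp_rot: [180.0, 0.2, -179.2]
ft_force: [-1.0, 1.4, -0.7]
finger_gap: 12.9
```

```bash
python3 - <<'E'
from h import *
show()
E
```

```text
{'time': np.float64(14.95), 'joint_pos': array([ 3.4000e-01,  1.5100e+00,  1.0317e+02,  4.0000e-02,  7.5150e+01,
       -9.0500e+01]), 'tool_pos': array([530.3 ,  54.58,  91.36]), 'tcp_rot': array([ 1.7997e+02,  1.7000e-01, -1.7917e+02]), 'ft_force': array([-1.01,  1.37, -0.74]), 'wrist_torque': array([-0.19,  0.1 , -0.1 ]), 'finger_gap': np.float64(12.88)}
```

{"name": "servo_tool", "arguments": {
  "motion": [
    [5,0,0,0,0,0,0.06],
    [5,0,0,0,0,0,0.08],
    [5,0,0,0,0,0,0.08],
    [5,0,0,0,0,0,0.08],
    [5,0,0,0,0,0,0.07],
    [5,0,0,0,0,0,0.03],
    [5,0,0,0,0,0,0]
  ]
}}

```text
time: 15.65
tool_pos: [530.2, 54.4, 91.4]
tcp_rot: [179.9, 0.1, 157.9]
ft_force: [-0.9, 0.3, -1.1]
finger_gap: 12.8
```

```bash
python3 - <<'E'
from h import *
show()
w=snapshot("wrist");t=snapshot("top");cv2.imwrite("pics/w10.png",w);cv2.imwrite("pics/t10.png",t)
o=np.zeros((600,800,3),np.uint8);o[:500,:400]=cv2.resize(w[200:450,220:420],(400,500));o[:600,400:]=cv2.resize(t[160:280,250:330],(400,600),interpolation=cv2.INTER_CUBIC);cv2.imwrite("pics/c10.png",o)
E
```

```text
{'time': np.float64(15.65), 'joint_pos': array([  0.35,   1.52, 103.16,   0.  ,  75.17, -67.56]), 'tool_pos': array([530.24,  54.44,  91.35]), 'tcp_rot': array([1.7994e+02, 1.4000e-01, 1.5791e+02]), 'ft_force': array([-0.89,  0.29, -1.09]), 'wrist_torque': array([-0.17,  0.09, -0.05]), 'finger_gap': np.float64(12.81)}
```

View pics/c10.png

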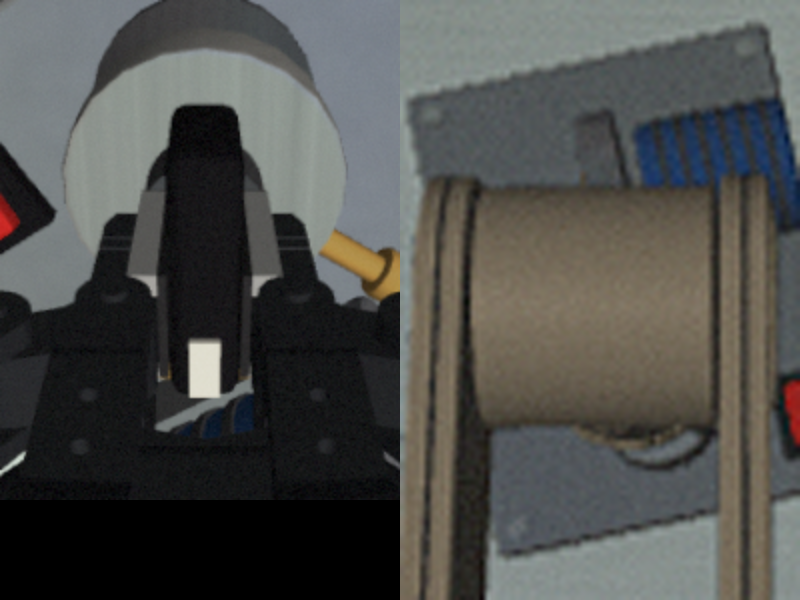

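The bar is held square in the pads with the mark at (205,368), turned 68.05° = 1.188 rad. That matches the third click at 1.20 rad. I'll trim by 0.012 rad, let it settle, and check with the scene camera.

{"name": "servo_tool", "arguments": {
  "motion": [
    [5,0,0,0,0,0,0.012],
    [5,0,0,0,0,0,0],
    [5,0,0,0,0,0,0],
    [5,0,0,0,0,0,0],
    [5,0,0,0,0,0,0]
  ]
}}

```text
time: 16.25
tool_pos: [530.2, 54.4, 91.4]
tcp_rot: [179.9, 0.1, 157.4]
ft_force: [0.2, 0.3, -1.6]
finger_gap: 12.7
```

```bash
python3 - <<'E'
from h import *
show()
s=snapshot("scene");cv2.imwrite("pics/s11.png",s)
cv2.imwrite("pics/c11.png",cv2.resize(s[200:380,230:510],(784,504),interpolation=cv2.INTER_CUBIC))
y=big(mask(s,(18,120,60),(38,255,255),(455,295,495,340))).reshape(-1,2);y0=big(mask(cv2.imread("pics/scene0.png"),(18,120,60),(38,255,255),(455,295,495,340))).reshape(-1,2)
print(rect(y.astype(float)),rect(y0.astype(float)))
E
```

```text
{'time': np.float64(16.25), 'joint_pos': array([  0.35,   1.51, 103.16,   0.  ,  75.17, -67.08]), 'tool_pos': array([530.25,  54.44,  91.38]), 'tcp_rot': array([1.7994e+02, 1.4000e-01, 1.5743e+02]), 'ft_force': array([ 0.2 ,  0.3 , -1.59]), 'wrist_torque': array([-0.18,  0.12,  0.03]), 'finger_gap': np.float64(12.67)}
(array([472.8, 319.3]), array([ 8.5, 24.6]), 8.1) (array([473.1, 319.4]), array([ 8. , 24.7]), 10.8)
```

View pics/c11.png

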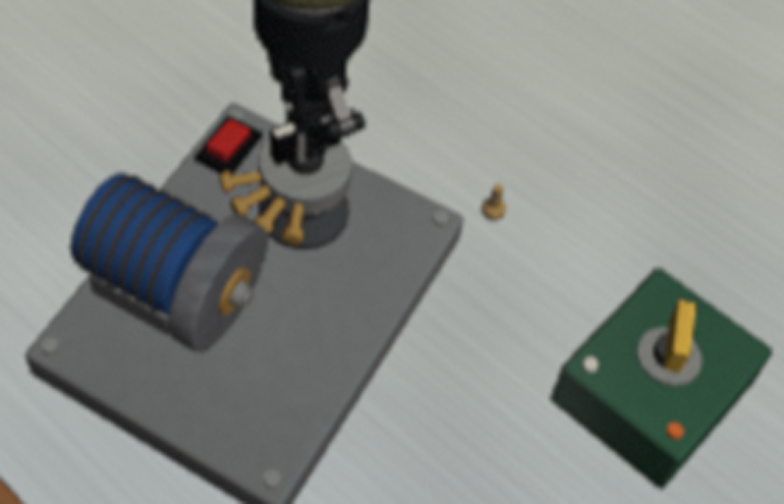

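The scene crop shows the third pin from the leading end, at (268,220), in line from the knob axis to the mop at about (228,280). The rocker, key and loose end pin are undisturbed. Handing in.

```bash
python3 -c "
from bench import hand_in
print(hand_in())"
```

```text
the job is handed in; nothing more can be done
None
```

I twisted the reset key clockwise to its hard stop and released it. Then I turned the indexing knob clockwise in three steps to the third click and handed in at about 16 s of robot time, still gripping it.

**Key:**
- The torque jumped to about 1.7 N m at the stop.
- After release, the wrist camera put the bar at 27.4°, against about 28° before the twist. In the scene camera it looked the same as at the start, within about 3 px-degrees.

**Knob:**
- The gripper turned 68.5° from home (1.196 rad; the third click is at 1.20 rad).
- I counted the clicks by angle, three steps of about 0.4 rad, because the readings taken after each step showed no separate click.
- At the end the torque about the knob axis was near zero, and the scene picture showed the third pin in line with the mop. The knob was held at a 12.7 mm jaw opening, with the grip force set to 70 N.

**Disagreements:**
- The real fingertips sit about 30 mm behind the stated TCP. My first grasp on the key therefore closed above the bar without touching it; I confirmed the offset in two camera views and allowed for it afterwards.
- The finger gap also reads about 1 mm less than the true widths of the bars.

The rocker and the loose end pin looked undisturbed in the last picture. I did not look at the jar, offcut, pumice or screwdriver again after the moves, but the gripper never went down near them.

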